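Set the under-shelf lamp dimmer

TASK

Two lamp dimmers hang under the front edge of the low wooden display shelf, one with an orange handle and one with a blue handle. Turn the orange one by its handle until the handle points at the green mark on its own black dial plate, and let go of it. Leave the blue dimmer set as it is.

Things in the scene. Friction and masses are not known exactly. Their poses are not given: they have to be found in the camera images.
- knob_orange (a joint): Orange dimmer's knob (rad), turning about a vertical axis between stops at -0.9 and 0.9. 0: its arm points straight out from the shelf's front edge, to the robot's side; grows anticlockwise seen from above (arm moves to the robot's right). The green mark is at 0.5. Friction (about 1 N at the handle) holds it wherever it is left.
- orange_handle (a point): Middle of the orange handle, an upright round peg 16 mm across standing free at the end of a flat dark steel arm in front of the shelf, 100 mm from orange_axis. Peg top 21 mm above this point, arm's top face 27 mm below. x axis points to the knob's axis, z up. Point at z = 0.125; shelf top at z = 0.130, with goods up to 82 mm tall on it, 60 mm or more behind its front edge.
- orange_axis (a point): Fixed point on the orange knob's axis, level with orange_handle, 28 mm behind the shelf's front edge; x axis points straight back from that edge. The grey ribbed knob (54 mm across) hangs below. Black dial plate under the shelf board, 124 mm across, centred on the axis, shows in front of the board: white dots growing from dim to bright, then the green bar, the mark.
- blue_handle (a point): Middle of the blue dimmer's handle; the blue dimmer is the same in size and build as the orange one and hangs 0.22 to 0.26 m to its left or right under the same shelf. It is to stay as it is.

How it is judged:
By the outcome, as a careful person would: the job done as asked, in the order asked, and still so for the second after the job is handed in, with the robot touching nothing.
It also fails if it takes over 29 s, if anything falls off the work surface, if the arm or the gripper's body presses on something with over 40 N, if the wrist force passes 120 N, or if a joint passes its speed limit or range.

ROBOT

A 6-joint arm with a two-finger parallel gripper is mounted at the origin on a cart in front of the work surface, level with it; the furniture and walls round the work are solid. World frame = base frame: x ahead of the robot, y to its left, z up, the work surface at z = 0. Lengths are in m, angles in degrees, forces in N, time in s.
With the tool pointing down it reaches from about 0.375 to 0.9 m from the base axis. Payload 3.1 kg.
Tool frame: the origin (TCP) lies on the centre line of the jaws, within the pads' length; the fingertips stand 25 mm ahead of it and the grasp point (between the pads) lies 6 mm ahead of it; z points along the fingers, y is the line along which they close (so a half turn about z gives the same grasp; the last joint's range is limited). The gripper opens to 87 mm and grips with 3 to 60 N. Pads are 19 mm wide; open, the fingers measure 117 mm over their backs; the gripper's body (75 mm by 190 mm) begins 51 mm behind the grasp point.
Start: joints at [53.657, 30.224, 82.088, -0, 67.689, -10.227], TCP at [0.275, 0.561, 0.248] pointing down, gripper open.
Joint ranges: [-176.69, 176.69], [-43.24, 126.21], [12.49, 139.97], [-82, 262], [0, 151.66], [-163.58, 163.58]. Speed limits (degrees/s): [159.86, 159.86, 180, 180, 180, 180].

INTERFACE

Orientations are given as a 3x3 rotation matrix whose columns are the frame's x, y, z axes.
In Python, from rig import read_state, capture, camera_params, hand_in gives the robot as it stands.
- The arm moves only by the tool apply_moves, never from a script. Its argument "rows" is a list of rows, each an object of numbers: "x", "y", "z": the shift along the tool's x, y, z in mm; "rx", "ry", "rz": the turn, a rotation vector about the tool's x, y, z in units of 6 degrees (1.0 is 6 degrees); "claw": the closure in counts, from 0 (fully open) to 255 (shut). A call has 1 to 10 rows; each row is the pose to reach, as a shift and turn from the pose commanded when the call began, along the tool's axes at that moment; what a row does not reach only later rows make up. A row lasts 1/8 s, in which the tool goes at most 62.5 mm and 10.7 degrees, less where a joint would pass 70% of its speed; a pose out of reach is approached as far as the arm can. A call with a gripper value outside its range is refused whole. The fingers move at their own pace and stop on an object; the grip force is fixed at half the most. Time passes only in rows, so rows that repeat a pose let the fingers close. It gives the time, the measured TCP pose, the force, the opening and the grip force at its end, in the units of the state.
- read_state(): the state, without advancing time (a new reading comes with each control period).
- capture(name): name is "scene" or "top" or "wrist"; returns (picture, depth): 480x640x3 uint8, red, green, blue; 480x640 float32, m along the optical axis (not along the pixel's ray), 0 where there is no reading.
- camera_params(name): a dict with "fx", "fy", "cx", "cy" (pixels), "xyz" and "orientation" of the camera in the world. Camera axes: x right, y up, looking along -z (the intrinsics and any distortion apply to the point x, -y, -z); pixel columns grow to the right and rows downward; lengths in m; the calibration is good to about 2 mm. A picture is of the moment at which its call begins: read the wrist's pose just before it. camera_params takes no time and is no camera call; for the wrist camera it gives the pose at the moment of the call.
- hand_in(): hands the job in; it is judged then, once.
The state is a dict: "time_s": time; "joint_positions": joint angles; "qvel": joint speeds; "tau": joint torques, N m; "position": TCP position; "tcp_rot": TCP orientation; "force": force on the tool from outside, world axes, zero at the start; "moment": the same for the moment, N m; "opening": opening from 0.0 (shut) to 1.0 (fully open); "grasp_force": force on a finger pad.
Only numpy, scipy, OpenCV 4.12 (cv2) and the standard library are available. Lean on these libraries where they do the work, as an engineer would, in place of code of your own. Each camera call takes 0.05 s, during which the arm holds its last target. There are 200 camera calls.

## Working session

There is one attempt and no reset: what is moved stays moved. The work goes in short steps, Python scripts to look and compute and a tool call to move; the robot and the scene stay as the last step left them, time stands still between calls to the robot, and variables do not carry over. Pictures are saved under pics/ and viewed, at most 10 in all, crops included, and the job is handed in when it is done.

Besides the shell and the picture viewer there is one more tool, called in YAML: its name, and indented under it one key for each argument. apply_moves: Moves the arm, as the interface text tells. Its arguments: {"type":"object","properties":{"rows":{"type":"array"}},"required":["rows"]}

```bash
mkdir -p pics; cat > h.py <<'E'
import numpy as np, cv2
from rig import *
def ray(name,u,v,P=None):
    P=P or camera_params(name); R=np.array(P["orientation"])
    d=np.array([(u-P["cx"])/P["fx"],-(v-P["cy"])/P["fy"],-1.0])
    return np.array(P["xyz"]),R@d
def onz(name,u,v,z,P=None):
    o,d=ray(name,u,v,P); return o+d*(z-o[2])/d[2]
def bydepth(name,u,v,dep,P=None):
    o,d=ray(name,u,v,P); return o+d*dep
def blobs(img,lo,hi,amin=25):
    m=cv2.inRange(cv2.cvtColor(img,cv2.COLOR_RGB2HSV),lo,hi)
    n,l,s,c=cv2.connectedComponentsWithStats(m)
    return [(s[i][:5].tolist(),c[i].round(1).tolist()) for i in range(1,n) if s[i][4]>=amin],l
E
python3 - <<'E'
from h import *
for n in("scene","top"):
    im,d=capture(n); cv2.imwrite(f"pics/{n}1.png",im[:,:,::-1]); np.savez(f"{n}1.npz",im=im,d=d)
    P=camera_params(n); print(n,P)
    for k,lo,hi in(("or",(5,150,120),(18,255,255)),("bl",(100,130,80),(125,255,255)),("gr",(45,120,70),(85,255,255))):
        for s,c in blobs(im,lo,hi,15)[0]:
            dd=d[int(c[1]),int(c[0])]; print(k,s,c,dd,bydepth(n,*c,dd,P).round(3))
E
```

```text
scene {'fx': 559.5456665795751, 'fy': 559.5456665795751, 'cx': 307.71567327276847, 'cy': 238.4463510608233, 'xyz': array([ 0.25751342, -0.51821716,  0.80747252]), 'orientation': array([[ 0.89788712,  0.32392879, -0.29810881],
       [-0.43989202,  0.68654941, -0.57891702],
       [ 0.01713854,  0.65093782,  0.75893757]])}
or [105, 28, 24, 12, 237] [116.3, 33.5] 1.4902301 [0.421 0.943 0.023]
or [175, 124, 22, 11, 89] [185.0, 130.3] 1.239333 [0.461 0.483 0.018]
or [413, 205, 13, 13, 19] [418.8, 210.3] 0.9139665 [ 0.708 -0.037  0.147]
or [256, 219, 11, 30, 274] [260.7, 234.1] 0.90567565 [0.461 0.044 0.123]
or [423, 221, 16, 12, 148] [430.2, 226.4] 0.83094084 [ 0.674 -0.105  0.192]
or [544, 226, 8, 8, 19] [546.8, 229.6] 1.0026218 [ 0.946 -0.115  0.064]
or [401, 228, 19, 15, 197] [409.7, 235.0] 0.8184642 [ 0.637 -0.107  0.192]
or [436, 236, 21, 17, 269] [446.3, 244.4] 0.80849004 [ 0.676 -0.144  0.192]
or [416, 247, 18, 14, 188] [424.6, 253.8] 0.79896027 [ 0.638 -0.144  0.19 ]
or [458, 251, 20, 21, 28] [467.9, 261.5] 0.8461028 [ 0.716 -0.159  0.147]
or [567, 441, 45, 39, 1088] [591.6, 463.
[... 1385 characters left out ...]
, 15, 14, 150] [366.2, 163.5] 0.8284722 [ 0.636 -0.107  0.193]
or [381, 158, 14, 13, 133] [387.7, 163.7] 0.827629 [ 0.635 -0.145  0.195]
or [278, 257, 9, 9, 52] [281.6, 260.9] 0.8587333 [0.463 0.049 0.147]
or [82, 258, 4, 7, 15] [83.4, 260.9] 0.9785098 [0.47  0.479 0.018]
bl [276, 158, 12, 8, 31] [281.9, 161.7] 0.820208 [0.639 0.045 0.198]
bl [252, 168, 27, 17, 127] [264.8, 176.7] 0.8165181 [0.612 0.076 0.199]
bl [400, 246, 7, 7, 39] [402.9, 249.0] 0.8658937 [ 0.483 -0.18   0.146]
gr [423, 216, 10, 13, 62] [427.4, 221.6] 0.9038698 [ 0.538 -0.237  0.113]
gr [296, 225, 11, 13, 67] [300.7, 231.0] 0.89917225 [0.522 0.013 0.111]
gr [30, 235, 10, 6, 17] [35.7, 238.4] 0.97391903 [0.519 0.578 0.024]
```

View pics/scene1.png

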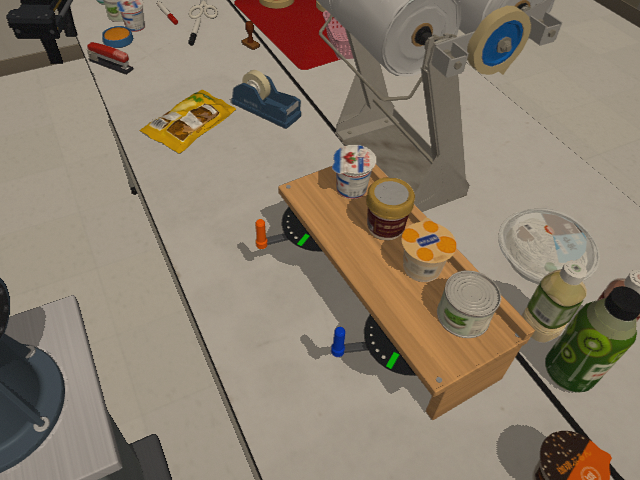

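View pics/top1.png

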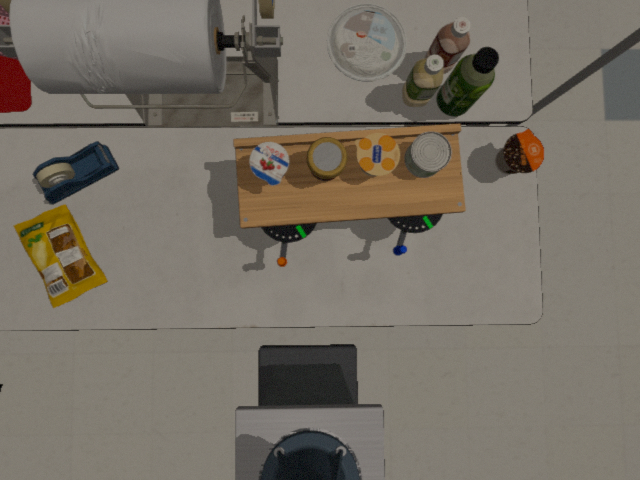

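The scene picture shows the orange handle at (261,234) and the blue at (338,342), each with its green mark. In the top picture the orange peg is at (282,261), its mark at (301,231), and the shelf's front edge runs from (241,227) to (465,212).

```bash
cat > geo.py <<'E'
from h import *
from scipy.optimize import brentq
def geo():
    z=np.load("top1.npz"); im,d=z["im"],z["d"]; P=camera_params("top")
    m=cv2.inRange(cv2.cvtColor(im,cv2.COLOR_RGB2HSV),(8,70,80),(20,200,255))
    pts=[]
    for u in range(248,460,4):
        r=np.where(m[195:235,u])[0]
        if len(r): pts.append(onz("top",u,195+r.max()+.5,.130,P)[:2])
    pts=np.array(pts); 
    for _ in range(4):
        k=np.polyfit(pts[:,1],pts[:,0],1); r=pts[:,0]-np.polyval(k,pts[:,1]); pts=pts[abs(r)<max(.0015,1.5*r.std())]
    n=np.array([1,-k[0]])/np.hypot(1,k[0]); t=np.array([-n[1],n[0]])  # n: straight back, t: left
    e=np.array([k[1],0])
    return e,n,t,k,r.std(),len(pts)
if __name__=="__main__":
    e,n,t,k,s,N=geo(); print("edge",k,s,N,"n",n)
    for nm,h,g in(("or",[.463,.0485],[.522,.013]),("bl",[.483,-.180],[.538,-.237])):
        h=np.array(h);g=np.array(g); dn=28e-3-(h-e)@n  # axis ahead of handle along n
        th=np.arccos(min(1,dn/.1))
        for sg in(1,-1):
            A=h+n*dn+t*sg*np.sqrt(max(0,.01-dn**2)); v=g-A
            ang=np.arctan2(-(v@t),-(v@n))
            tgt=A-.1*(np.cos(.5)*n+np.sin(.5)*t)
            print(nm,"dn",dn,"theta",sg*th,"axis",A,"mark ang",ang,"r",np.hypot(*v),"target",tgt)
    print(read_state()["tcp_rot"])
E
python3 geo.py
```

```text
edge [-0.06347615  0.53624   ] 0.0006353176668968275 49 n [0.99799146 0.06334866]
or dn 0.09802047980722257 theta 0.19930307181710125 axis [0.55956939 0.07446832] mark ang 0.9587917492790331 r 0.07204036072124144 target [0.47502449 0.0210627 ]
or dn 0.09802047980722257 theta -0.19930307181710125 axis [0.56207782 0.03495061] mark ang 0.43768430366589767 r 0.04569530227478219 target [ 0.47753292 -0.01845502]
bl dn 0.09253581914316639 theta 0.38881695783599785 axis [ 0.57294845 -0.13630473] mark ang 1.1733417893401474 r 0.10658767153575067 target [ 0.48840355 -0.18971036]
bl dn 0.09253581914316639 theta -0.38881695783599785 axis [ 0.57775147 -0.21197123] mark ang 0.49853167158403877 r 0.046974656063272356 target [ 0.49320657 -0.26537686]
[[-8.97916608e-01  4.40164112e-01 -1.14917842e-03]
 [ 4.40165495e-01  8.97915209e-01 -1.61683184e-03]
 [ 3.20193431e-04 -1.95760885e-03 -9.99998033e-01]]
```

apply_moves:
  rows:
    - {"x": -50, "y": -48, "rz": -1}
    - {"x": -100, "y": -96, "rz": -2}
    - {"x": -150, "y": -144, "rz": -3}
    - {"x": -200, "y": -192, "rz": -3}
    - {"x": -250, "y": -240, "rz": -3}
    - {"x": -300, "y": -288, "rz": -3}
    - {"x": -350, "y": -336, "rz": -3}
    - {"x": -394, "y": -378, "rz": -3}
    - {"x": -394, "y": -378, "rz": -3}
    - {"x": -394, "y": -378, "rz": -3}

```text
validation failed for argument at $.ro...
```

```bash
python3 - <<'E'
from h import *
s=read_state(); P=camera_params("wrist"); im,d=capture("wrist"); cv2.imwrite("pics/w1.png",im[:,:,::-1]); np.savez("w1.npz",im=im,d=d)
print(s["position"],s["tcp_rot"],s["joint_positions"],P)
for k,lo,hi in(("or",(5,150,120),(18,255,255)),("gr",(45,120,70),(85,255,255))):
    for b,c in blobs(im,lo,hi,30)[0]:
        dd=d[int(c[1]),int(c[0])]; print(k,b,c,dd,bydepth("wrist",*c,dd,P).round(4))
E
```

```text
[0.27472848 0.56070054 0.246658  ] [[-8.97916608e-01  4.40164112e-01 -1.14917842e-03]
 [ 4.40165495e-01  8.97915209e-01 -1.61683184e-03]
 [ 3.20193431e-04 -1.95760885e-03 -9.99998033e-01]] [ 5.36570875e+01  3.02749827e+01  8.21485120e+01 -2.01376153e-03
  6.76901432e+01 -1.02277218e+01] {'fx': 392.53114792545625, 'fy': 392.53114792545625, 'cx': 314.4668552697032, 'cy': 235.2759066021822, 'xyz': array([0.20054814, 0.59850892, 0.38308483]), 'orientation': array([[ 0.44029489, -0.85798111, -0.26459181],
       [ 0.89785205,  0.42026549,  0.13129587],
       [-0.00145057, -0.2953732 ,  0.95538085]])}
or [320, 372, 18, 5, 54] [328.6, 373.5] 0.43235028 [0.4524 0.4917 0.015 ]
or [365, 395, 9, 11, 35] [368.5, 399.2] 0.44181794 [0.5025 0.5176 0.0154]
gr [420, 383, 20, 20, 151] [428.1, 392.4] 0.43147004 [0.5179 0.5814 0.0217]
```

View pics/w1.png

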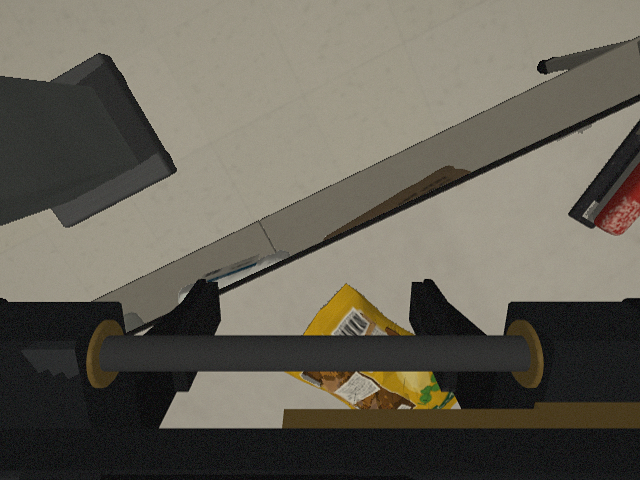

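The arm did not move: the call was refused, probably because every row needs all its keys. The wrist picture shows the yellow bag between the fingertips at about (370,360). I'll resend with full rows.

apply_moves:
  rows:
    - {"x": -50, "y": -48, "z": 0, "rx": 0, "ry": 0, "rz": -1, "claw": 0}
    - {"x": -100, "y": -96, "z": 0, "rx": 0, "ry": 0, "rz": -2, "claw": 0}
    - {"x": -150, "y": -144, "z": 0, "rx": 0, "ry": 0, "rz": -3, "claw": 0}
    - {"x": -200, "y": -192, "z": 0, "rx": 0, "ry": 0, "rz": -3, "claw": 0}
    - {"x": -250, "y": -240, "z": 0, "rx": 0, "ry": 0, "rz": -3, "claw": 0}
    - {"x": -300, "y": -288, "z": 0, "rx": 0, "ry": 0, "rz": -3, "claw": 0}
    - {"x": -350, "y": -336, "z": 0, "rx": 0, "ry": 0, "rz": -3, "claw": 0}
    - {"x": -394, "y": -378, "z": 0, "rx": 0, "ry": 0, "rz": -3, "claw": 0}
    - {"x": -394, "y": -378, "z": 0, "rx": 0, "ry": 0, "rz": -3, "claw": 0}
    - {"x": -394, "y": -378, "z": 0, "rx": 0, "ry": 0, "rz": -3, "claw": 0}

```text
time_s: 1.4
position: [0.464, 0.0454, 0.2476]
tcp_rot: [[-0.989, 0.146, 0.001], [0.146, 0.989, -0.001], [-0.001, -0.0, -1.0]]
force: [-0.3, 0.3, 0.9]
opening: 0.997
grasp_force: 0.0
```

```bash
cat > look.py <<'E'
from h import *
import sys
s=read_state(); P=camera_params("wrist"); im,d=capture("wrist"); cv2.imwrite(f"pics/{sys.argv[1]}.png",im[:,:,::-1])
print(s["position"].round(4) if hasattr(s["position"],"round") else s["position"],s["opening"])
for k,lo,hi in(("or",(5,150,100),(18,255,255)),("gr",(45,120,60),(85,255,255))):
    for b,c in blobs(im,lo,hi,30)[0]:
        dd=d[int(c[1]),int(c[0])]; print(k,b,c,dd,bydepth("wrist",*c,dd,P).round(4),onz("wrist",*c,.111,P).round(4))
im,d=capture("top")
for k,lo,hi,z in(("or",(5,150,100),(18,255,255),.146),("gr",(45,120,60),(85,255,255),.111),("bl",(100,130,80),(125,255,255),.146)):
    for b,c in blobs(im,lo,hi,15)[0]:
        p=onz("top",*c,z)
        if .44<p[0]<.56: print("top",k,b,c,p.round(4))
E
python3 look.py w2
```

```text
[0.464  0.0454 0.2476] 0.9974743487184159
or [311, 209, 27, 44, 824] [323.7, 230.6] 0.25538358 [0.4552 0.0544 0.1391] [0.4636 0.0538 0.111 ]
gr [270, 293, 31, 30, 359] [284.9, 307.8] 0.30180368 [0.5201 0.0157 0.1122] [0.5208 0.0155 0.111 ]
top or [63, 242, 9, 8, 38] [66.7, 245.8] [0.4949 0.4493 0.146 ]
top or [72, 261, 15, 17, 101] [79.7, 267.2] [0.4549 0.4243 0.146 ]
top gr [422, 215, 11, 14, 73] [427.4, 221.5] [ 0.5383 -0.2373  0.111 ]
top bl [399, 245, 8, 8, 45] [402.5, 248.9] [ 0.4829 -0.179   0.146 ]
```

View pics/w2.png

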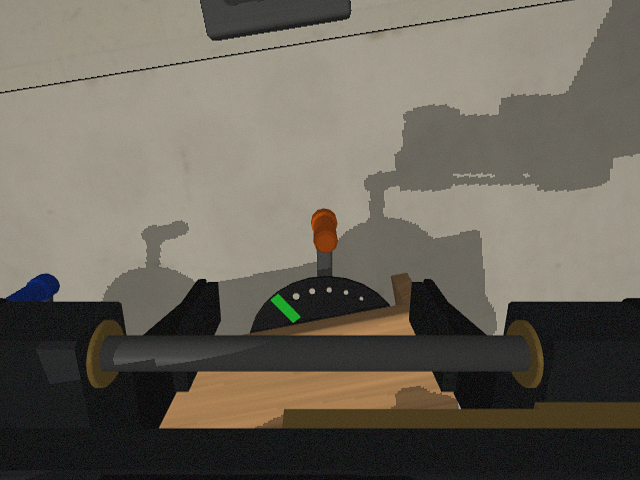

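The wrist picture shows the peg, its top at about (325,240). The arm hangs below it towards the dial, and the green bar is at (285,308).

```bash
python3 - <<'E'
from h import *
from geo import geo
P=camera_params("wrist"); h=onz("wrist",325,240.5,.146,P)[:2]; b=onz("wrist",323,221,.104,P)[:2]
e,n,t,*_=geo(); print("peg top",h,"bottom",b)
for nm,h,g in(("wr",h,[.5208,.0155]),("top",[.463,.0485],[.522,.013])):
    h=np.array(h);g=np.array(g); dn=28e-3-(g-e)@n
    A=g+n*dn+t*dn*np.tan(.5); v=h-A
    print(nm,"axis",A,"|v|",np.hypot(*v),"theta",np.arctan2(-v@t,-v@n),"mark r",np.hypot(*(g-A)))
    for th in(.25,.5): print(th,A-.1*(np.cos(th)*n+np.sin(th)*t))
s=read_state(); print(s["tcp_rot"].T@np.r_[h-s["position"][:2],.130-s["position"][2]])
E
```

```text
peg top [0.4572919  0.05735964] bottom [0.45570284 0.05722044]
wr axis [0.56167357 0.04131916] |v| 0.10560695996054129 theta -0.2158697438904419 mark r 0.048345399268673435
0.25 [0.46654421 0.01049053]
0.5 [ 0.47712867 -0.01208646]
top axis [0.5618724  0.03818674] |v| 0.09940882657046012 theta -0.16732400336480818 mark r 0.04716121655265266
0.25 [0.46674304 0.00735811]
0.5 [ 0.47732751 -0.01521888]
[-0.00113534  0.00035786  0.11725065]
```

```bash
python3 look.py w3 | grep -v top; python3 - <<'E'
from h import *
print(camera_params("wrist")); im,d=capture("wrist")
c=im[195:325,245:405]; cv2.imwrite("pics/w3c.png",cv2.resize(c,None,fx=5,fy=4.6 if 0 else 4.5)[:, :, ::-1])
print(d[205:262:4,324].round(4))
im,d=capture("scene")
for b,c in blobs(im,(5,150,120),(18,255,255),100)[0]:
    print(b,c,bydepth("scene",*c,d[int(c[1]),int(c[0])]).round(4))
E
```

```text
[0.462  0.0482 0.2473] 0.9991445080065943
or [308, 212, 26, 45, 821] [319.9, 234.6] 0.25594133 [0.4551 0.0545 0.139 ] [0.4636 0.0537 0.111 ]
gr [267, 297, 30, 30, 352] [281.4, 311.4] 0.30163324 [0.52   0.0159 0.1127] [0.5209 0.0156 0.111 ]
{'fx': 392.53114792545625, 'fy': 392.53114792545625, 'cx': 314.4668552697032, 'cy': 235.2759066021822, 'xyz': array([0.37987795, 0.06235479, 0.38382325]), 'orientation': array([[ 1.40187634e-01, -9.46142349e-01, -2.91825431e-01],
       [ 9.90124500e-01,  1.34243031e-01,  4.04015322e-02],
       [ 9.49929704e-04, -2.94607304e-01,  9.55617933e-01]])}
[0.3952 0.3935 0.397  0.2946 0.2902 0.2803 0.2707 0.2606 0.2542 0.2502
 0.2509 0.2511 0.2542 0.3052 0.3053]
[105, 27, 24, 13, 240] [116.3, 33.5] [0.4213 0.9475 0.0209]
[174, 124, 26, 12, 104] [184.8, 130.3] [0.4601 0.4833 0.0183]
[256, 219, 12, 30, 273] [260.7, 234.4] [0.4618 0.0454 0.1215]
[423, 221, 16, 12, 148] [430.3, 226.4] [ 0.6746 -0.1048  0.1913]
[401, 228, 19, 15, 197] [409.7, 235.0] [ 0.6375 -0.1061  0.1914]
[436, 236, 41, 35, 296] [448.4, 246.0] [ 0.6768 -0.1477  0.1913]
[416, 247, 18, 14, 189] [424.5, 253.8] [ 0.6375 -0.1449  0.191 ]
[567, 441, 45, 39, 1094] [591.5, 463.9] [ 0.7064 -0.4612  0.0779]
```

View pics/w3c.png

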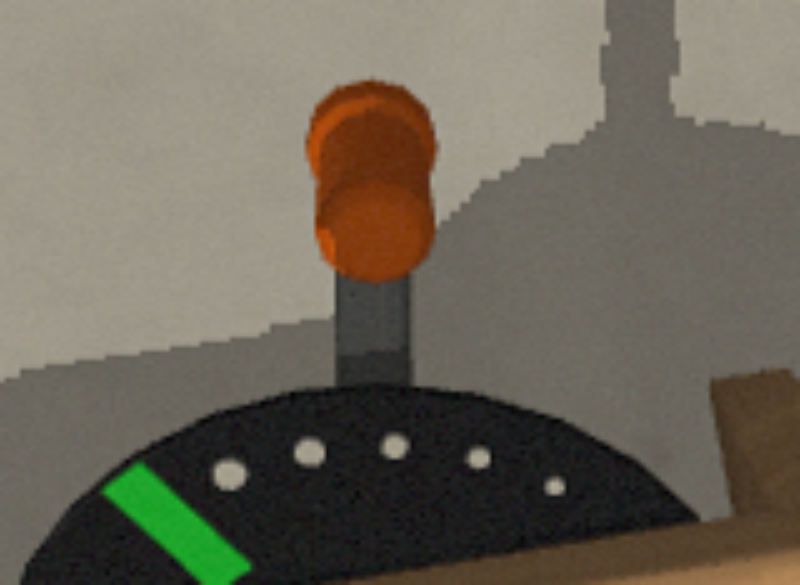

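The close-up shows the peg top at about (320,246) in full-picture pixels and the arm pointing straight at the robot. The cameras agree to a few mm, which is enough for the 87 mm jaws, so I'll descend and close.

apply_moves:
  rows:
    - {"x": 0, "y": 4, "z": 40, "rx": 0, "ry": 0, "rz": 0, "claw": 0}
    - {"x": 0, "y": 4, "z": 80, "rx": 0, "ry": 0, "rz": 0, "claw": 0}
    - {"x": 0, "y": 4, "z": 111, "rx": 0, "ry": 0, "rz": 0, "claw": 0}
    - {"x": 0, "y": 4, "z": 111, "rx": 0, "ry": 0, "rz": 0, "claw": 0}
    - {"x": 0, "y": 4, "z": 111, "rx": 0, "ry": 0, "rz": 0, "claw": 100}
    - {"x": 0, "y": 4, "z": 111, "rx": 0, "ry": 0, "rz": 0, "claw": 160}
    - {"x": 0, "y": 4, "z": 111, "rx": 0, "ry": 0, "rz": 0, "claw": 220}
    - {"x": 0, "y": 4, "z": 111, "rx": 0, "ry": 0, "rz": 0, "claw": 255}
    - {"x": 0, "y": 4, "z": 111, "rx": 0, "ry": 0, "rz": 0, "claw": 255}
    - {"x": 0, "y": 4, "z": 111, "rx": 0, "ry": 0, "rz": 0, "claw": 255}

```text
time_s: 2.95
position: [0.463, 0.0523, 0.1366]
tcp_rot: [[-0.99, 0.141, 0.0], [0.141, 0.99, 0.0], [-0.0, 0.0, -1.0]]
force: [0.5, 0.1, 0.0]
opening: 0.403
grasp_force: 0.0
```

```bash
python3 look.py w4; python3 -c "
from rig import *
s=read_state();print(s['time_s'],s['position'],s['opening'],s['grasp_force'],s['force'],s['tcp_rot'])"
```

```text
[0.463  0.0523 0.1366] 0.40309859642136064
or [295, 263, 41, 72, 2523] [315.2, 300.6] 0.16298625 [0.4546 0.0553 0.1253] [0.4617 0.0543 0.111 ]
gr [247, 401, 12, 8, 54] [251.4, 405.6] 0.19526674 [0.5141 0.0148 0.1115] [0.5145 0.0147 0.111 ]
top or [73, 237, 5, 9, 22] [75.0, 242.0] [0.5019 0.4342 0.146 ]
top or [63, 238, 9, 12, 46] [66.1, 245.0] [0.4964 0.4505 0.146 ]
top or [75, 261, 12, 17, 91] [80.5, 268.2] [0.453  0.4228 0.146 ]
top gr [422, 215, 11, 14, 73] [427.4, 221.5] [ 0.5383 -0.2373  0.111 ]
top gr [295, 225, 10, 13, 56] [300.4, 229.8] [0.5241 0.0141 0.111 ]
top bl [399, 245, 8, 9, 45] [402.5, 249.0] [ 0.4827 -0.179   0.146 ]
3.05 [0.46301279 0.05227157 0.13652544] 0.3140902970603963 0.0 [-1.10561963e-03 -2.57772016e-01 -1.29377199e+00] [[-9.89973531e-01  1.41252977e-01 -6.77927762e-05]
 [ 1.41252977e-01  9.89973533e-01  2.35449055e-06]
 [ 6.74456330e-05 -7.24504816e-06 -9.99999998e-01]]
```

View pics/w4.png

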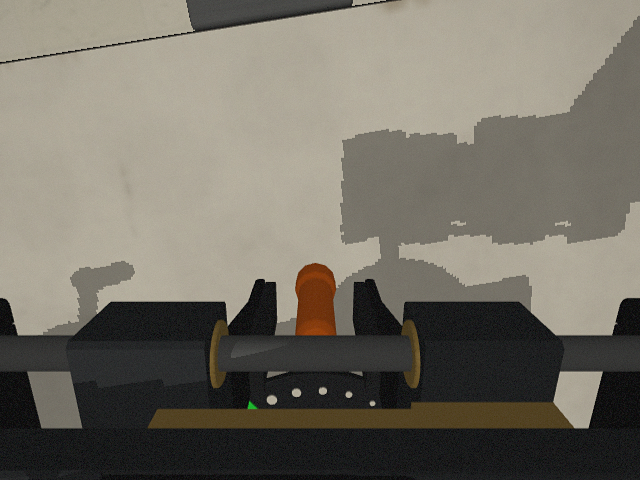

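The peg at (315,300) stands centred between the closing fingers. I'll finish closing.

apply_moves:
  rows:
    - {"x": 0, "y": 0, "z": 0, "rx": 0, "ry": 0, "rz": 0, "claw": 255}
    - {"x": 0, "y": 0, "z": 0, "rx": 0, "ry": 0, "rz": 0, "claw": 255}
    - {"x": 0, "y": 0, "z": 0, "rx": 0, "ry": 0, "rz": 0, "claw": 255}
    - {"x": 0, "y": 0, "z": 0, "rx": 0, "ry": 0, "rz": 0, "claw": 255}

```text
time_s: 3.55
position: [0.463, 0.0523, 0.1365]
tcp_rot: [[-0.99, 0.141, -0.0], [0.141, 0.99, 0.0], [0.0, -0.0, -1.0]]
force: [0.7, -0.0, -0.6]
opening: 0.172
grasp_force: 30.0
```

apply_moves:
  rows:
    - {"x": -0.5, "y": -10, "z": 0, "rx": 0, "ry": 0, "rz": -0.95, "claw": 255}
    - {"x": -2, "y": -19.9, "z": 0, "rx": 0, "ry": 0, "rz": -1.9, "claw": 255}
    - {"x": -4.5, "y": -29.6, "z": 0, "rx": 0, "ry": 0, "rz": -2.9, "claw": 255}
    - {"x": -8, "y": -39, "z": 0, "rx": 0, "ry": 0, "rz": -3.8, "claw": 255}
    - {"x": -12.2, "y": -48, "z": 0, "rx": 0, "ry": 0, "rz": -4.8, "claw": 255}
    - {"x": -17.5, "y": -56.5, "z": 0, "rx": 0, "ry": 0, "rz": -5.7, "claw": 255}
    - {"x": -23, "y": -63.7, "z": 0, "rx": 0, "ry": 0, "rz": -6.6, "claw": 255}
    - {"x": -23, "y": -63.7, "z": 0, "rx": 0, "ry": 0, "rz": -6.6, "claw": 255}
    - {"x": -23, "y": -63.7, "z": 0, "rx": 0, "ry": 0, "rz": -6.6, "claw": 255}
    - {"x": -23, "y": -63.7, "z": 0, "rx": 0, "ry": 0, "rz": -6.6, "claw": 255}

```text
time_s: 4.8
position: [0.4776, -0.0138, 0.1366]
tcp_rot: [[-0.853, -0.522, 0.002], [-0.522, 0.853, -0.0], [-0.002, -0.001, -1.0]]
force: [4.0, 2.2, -4.5]
opening: 0.177
grasp_force: 30.0
```

apply_moves:
  rows:
    - {"x": 0, "y": 0, "z": 0, "rx": 0, "ry": 0, "rz": 0, "claw": 120}
    - {"x": 0, "y": 0, "z": 0, "rx": 0, "ry": 0, "rz": 0, "claw": 120}
    - {"x": 0, "y": 0, "z": 0, "rx": 0, "ry": 0, "rz": 0, "claw": 120}
    - {"x": 0, "y": 0, "z": 0, "rx": 0, "ry": 0, "rz": 0, "claw": 120}
    - {"x": 0, "y": 0, "z": 0, "rx": 0, "ry": 0, "rz": 0, "claw": 100}
    - {"x": 0, "y": 0, "z": -25, "rx": 0, "ry": 0, "rz": 0, "claw": 60}
    - {"x": 0, "y": 0, "z": -60, "rx": 0, "ry": 0, "rz": 0, "claw": 0}
    - {"x": 0, "y": 0, "z": -110, "rx": 0, "ry": 0, "rz": 0, "claw": 0}
    - {"x": 0, "y": 0, "z": -110, "rx": 0, "ry": 0, "rz": 0, "claw": 0}
    - {"x": 0, "y": 0, "z": -110, "rx": 0, "ry": 0, "rz": 0, "claw": 0}

```text
time_s: 6.05
position: [0.4762, -0.0139, 0.2463]
tcp_rot: [[-0.853, -0.522, -0.001], [-0.522, 0.853, 0.0], [0.0, 0.0, -1.0]]
force: [0.7, -0.1, 0.1]
opening: 0.987
grasp_force: 0.0
```

```bash
python3 look.py w5; python3 - <<'E'
import cv2
im=cv2.imread("pics/w5.png"); cv2.imwrite("pics/w5c.png",cv2.resize(im[190:340,220:420],None,fx=4,fy=4,interpolation=cv2.INTER_CUBIC))
E
```

```text
[ 0.4762 -0.0139  0.2463] 0.9874700792207493
or [301, 214, 26, 45, 840] [312.3, 236.0] 0.2540147 [ 0.4707 -0.0164  0.1402] [ 0.4786 -0.0118  0.111 ]
gr [309, 283, 12, 33, 359] [314.5, 299.0] 0.2986046 [0.5203 0.0157 0.1118] [0.5207 0.0159 0.111 ]
top or [73, 237, 5, 9, 21] [74.9, 242.1] [0.5017 0.4344 0.146 ]
top or [63, 242, 9, 8, 39] [66.4, 245.7] [0.4951 0.4499 0.146 ]
top or [70, 259, 17, 18, 107] [79.7, 267.2] [0.4549 0.4243 0.146 ]
top gr [422, 215, 11, 14, 73] [427.4, 221.5] [ 0.5383 -0.2373  0.111 ]
top gr [30, 235, 10, 6, 20] [35.1, 238.5] [0.5118 0.5283 0.111 ]
top bl [400, 245, 7, 8, 42] [402.7, 248.9] [ 0.4829 -0.1794  0.146 ]
```

View pics/w5c.png

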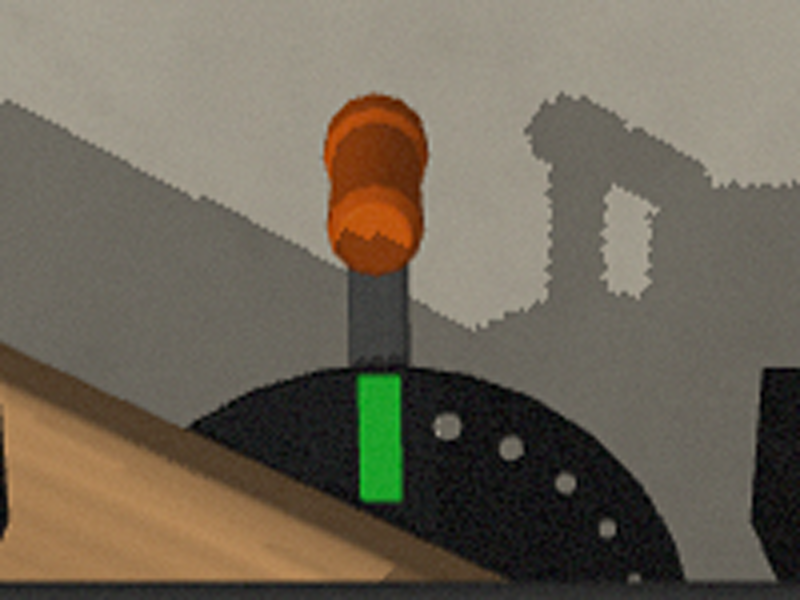

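The close-up shows the arm (centre at about 379 in the crop) in line with the green bar (about 380). The blue peg reads the same as before, (0.483, -0.179), and the gripper is clear.

```bash
python3 -c "
from rig import *
print(hand_in())"
```

```text
the job is handed in; nothing more can be done
None
```

The orange dimmer's handle now points at its green mark and has been let go. The blue dimmer was not touched, and I handed the job in after about 6 s of robot time.

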